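Index the casting carousel to the square mould

ROBOT

A 7-joint arm with a two-finger parallel gripper is mounted at the origin on the work surface. World frame = base frame: x ahead of the robot, y to its left, z up, the work surface at z = 0. Lengths are in mm, angles in rad, forces in N, time in s.
With the tool pointing down it reaches from about 425 to 925 mm from the base axis. Payload 6.8 kg.
Tool frame: the origin (TCP) lies at the very end of the fingers, on their centre line; the grasp point (between the pads) lies 19 mm behind it (pinch_z is the distance from the TCP to the grasp point, in mm); z points along the fingers, y is the line along which they close (so a half turn about z gives the same grasp; the last joint's range is limited). The gripper opens to 85 mm and grips with 20 to 120 N. Pads are 22 mm wide; open, the fingers measure 114 mm over their backs; the gripper's body (76 mm by 85 mm) begins 54 mm behind the grasp point. The pads swing forward as they close: fully open they stand 13 mm farther back than shut.
Start: joints at [1.07, 0.477, 0.022, 1.555, -0.011, 1.109, -0.083], TCP at [258.384, -623.606, 231.308] pointing down, gripper open.
Joint ranges: [-2.96, 2.96], [-0.34, 2.1], [-1.41, 1.46], [0.24, 2.44], [-1.37, 4.51], [0.17, 1.92], [-2.96, 2.96]. Speed limits (rad/s): [2.39, 2.39, 3.14, 3.14, 3.14, 3.14, 3.14].

INTERFACE

Orientations are given as a rotation vector (axis times angle).
In Python, from rig import * gives the robot as it stands.
- The arm moves only by the tool jog_arm, never from a script. Its argument "targets" is a list that holds one entry, the list of rows, each a list of 7 numbers: the shift along the world's x, y, z in cm, then the turn, a rotation vector about the world's x, y, z in degrees, then the gripper's target within -1 to 1 (fully open at 1, half-way at 0, shut at -1). In form: [[[tx, ty, tz, rx, ry, rz, hand], ...]]. A call has exactly 8 rows; each row shifts and turns the commanded pose from where the row before left it; what a row does not reach is not made up. A row lasts 1/8 s, in which the tool goes at most 62.5 mm and 10.7 degrees, less where a joint would pass 70% of its speed; a pose out of reach is approached as far as the arm can. A call with a gripper value outside its range is refused whole. The fingers move at their own pace and stop on an object; the grip force is fixed at half the most. Time passes only in rows, so rows that do not move let the fingers close, or fill a call up. It gives the time, the measured TCP pose, the force, the opening and the grip force at its end, in the units of the state.
- observe(): the state, without advancing time (a new reading comes with each control period).
- snapshot(name): name is "scene" or "side" or "wrist"; returns a dict with "image" (480x640x3 uint8, red, green, blue), "intrinsics" (3x3 intrinsics, pixels), "R" (3x3) and "t" (3): a world point X has camera coordinates R X + t. Camera axes: x right, y down, z forward; pixel columns grow to the right and rows downward; lengths in mm; the calibration is good to about 2 mm. A picture is of the moment at which its call begins. There is no depth.
- sign_off(): hands the job in; it is judged then, once.
Trained networks look in a picture, given as the dict that the camera call returned (one of the last four; its "shot" number tells which), for a name from the list of things; names that differ only in an ending like _2 or _b are one class to them, and where a whole thing is asked for, a point or a joint stands for the part that bears it (a point fixed in the world has none). Each returns a list of dicts, best first, with "conf" (0 to 1); they miss things now and then, are a little off and sometimes report something else, mostly with a low value. They report only what shows in the picture. A call takes as long as a camera call. They do not tell look-alikes from the thing itself.
- search_frame(label, picture): "extent" ([left, top, right, bottom] as shares, 0 to 1, of the picture: columns of its width, rows of its height, round what is visible of it).
- trace(label, picture): "pixels" (480x640 bool, what is visible of it) and "extent" ([left, top, right, bottom] as shares, 0 to 1, of the picture: columns of its width, rows of its height, round what is visible of it).
The state is a dict: "time_s": time; "joints": joint angles; "qd": joint speeds; "joint_torque": joint torques, N m; "ee_pos": TCP position; "tool_rot": TCP orientation; "ft_force": force on the tool from outside, world axes, zero at the start; "moment": the same for the moment, N m; "grip_width": finger opening in mm; "gripper_force": force on a finger pad.
Only numpy, scipy, OpenCV 4.12 (cv2) and the standard library are available. Lean on these libraries where they do the work, as an engineer would, in place of code of your own. Each camera call takes 0.05 s, during which the arm holds its last target. There are 200 camera calls.

TASK

Bring the square mould under the pouring spout and leave it there: pull the index plunger up by its T-handle and twist it into its rest notch so that it stays up by itself when let go, then work the ratchet lever by its upright handle, each stroke gently to the stop and fully back, as many strokes as it takes (one stroke moves the turntable one place). Never touch the turntable or the moulds with the robot, and leave the loose things on the bench where they are.

Things in the scene. Friction and masses are not known exactly. Their poses are not given: they have to be found in the camera images.
- carousel: Fixed frame of the casting carousel: round dark plate 390 mm across. Origin: centre of its underside, on the table top, on the turntable's upright axis. +x points from the axis to the pouring trough; the lever is on the -x side. All angles below are about this axis, counter-clockwise seen from above, from this +x. The clay trough (75 mm wide, 152 to 197 mm high) covers the +x side from 65 mm out.
- spout (a point): Outlet of the pouring spout, 130 mm above the table, 100 mm from the axis at angle 0: a mould is in place when it stands centred below this point.
- turntable: Steel disc 316 mm across, top face 50 mm above the table, with 8 upright studs (10 mm thick, 20 mm high, 150 mm out). Origin on the axis; at the start its yaw is the frame's. 8 shallow seats for moulds, 45 degrees apart, 100 mm out, one under the spout. A full lever stroke turns it 45 degrees counter-clockwise; it cannot turn back and rests within 1 degree of a place, or up to 4 past it. The lowered plunger locks it.
- lever_grip (a point): Upright black handle of the ratchet lever: cylinder 22 mm thick, 34 to 125 mm above the table, 205 mm from the axis; this point is the centre of its foot. At rest it stands at 163 degrees. A stroke swings it counter-clockwise about the turntable's axis by nearly 50 degrees to a firm end stop (towards -y on the robot's side); a spring brings it back. Between strokes it may stay between the fingers.
- lever: The lever: flat grey arm that carries the handle and a pawl. Origin on the turntable's axis, at table height. The spring gives 2.5 N (rest) to 6 N (end) at the handle, turning the table adds 2 to 3 N. A stroke that ends more than 3 degrees short of the end stop, or starts from a return more than 2 degrees short of rest, may not advance the table. With the plunger down the lever jams after about 5 degrees. More than 45 N on the handle counts as forcing it.
- tee (a point): Centre of the plunger's T-handle: black horizontal bar 70 mm long (this point's x), 12 mm wide (y), 16 mm high, 184 mm above the table when down, on the plunger's upright axis, 150 mm from the turntable's axis at 117 degrees. At the start the bar lies along the frame's x. Under it a 14 mm shaft and, 30 mm below the bar, the sleeve, 48 mm across. Outside the sleeve its bracket column, 112 mm high, 192 mm out.
- rest_notch (a point): The rest notch in the sleeve's rim, 137 mm above the table, 17.5 mm from the plunger's axis. To park: pull up 18 to 24 mm (24 is the upper stop) against a spring of 9 N rising to 15 N, turn the T-handle counter-clockwise seen from above by 75 degrees (a stop lies at 80), and let it down: a key drops into the notch, 14 mm up. Pulled up less than 18 mm it is blocked from turning.
- plunger (a joint): Height of the plunger above its locked position, m: 0 locked, about 0.014 parked in the rest notch, 0.024 upper stop. It needs more than 9 mm to free the turntable.
- plunger_turn (a joint): Twist of the T-handle, rad, counter-clockwise seen from above: 0 at the start, about 1.31 in the rest notch.
- mould_square: The mould wanted: open square graphite block 54 x 54 mm, 60 mm high with its round foot (56 mm across, 8 mm high), 9 mm walls. Origin at the centre of its underside. Loose on the turntable, at the start at the place -90, -135 or -180 degrees from the spout (2, 3 or 4 strokes away).
- mould_round: Bystander: open round graphite mould, 60 mm across and 60 mm high with a 56 mm round foot, on the turntable at another of those three places. Origin at the centre of its underside.
- mould_cone: Bystander: open tapered graphite mould, 60 mm at the rim, narrower below, 46 mm high with a 56 mm round foot, on the turntable at another of those three places. Origin at the centre of its underside.
- dish_a: Bystander: low filled mould 56 mm across, 28 mm high, with a copper face, under the spout at the start. Origin at the centre of its underside.
- dish_b: Bystander: a filled mould like dish_a, at the place 45 degrees past the spout.
- tongs: Bystander: steel crucible tongs 300 mm long, lying flat on the left of the table.
- firebrick_a: Bystander: firebrick 230 x 114 x 64 mm, far left.
- firebrick_b: Bystander: thin firebrick 200 x 114 x 32 mm, far right.
- ingot: Bystander: copper ingot 120 x 45 x 30 mm, right of the robot.
- crucible: Bystander: empty graphite crucible 90 mm across, 110 mm high, on the left.
- flux_jar: Bystander: grey jar 80 mm across, 110 mm high, on the right.
Things that resemble listed ones, but are neither listed nor needed, are in the scene too. Leave any orange or yellow look-alike of the mould_square alone.

How it is judged (in metres and radians):
On the way:
1. the plunger stands parked in its rest notch, let go, before the turntable has been moved (value of joint plunger between 0.011 and 0.0165 m and value of joint plunger_turn above 1.1 rad and contact force between the fingers and plunger_turn below 0.3 N and angle between the x axis of turntable and the x axis of carousel, either way round below 0.12 rad), for 0.3 s.
At the end, for the whole second after the job is handed in: The square mould stands on the turntable under the spout (within 16 mm, at rest), the plunger stays parked in its rest notch (11 to 16.5 mm up, twisted more than 1.1 rad), all moulds upright (horizontal distance between mould_square and spout below 0.016 m and z of mould_square in the frame of carousel below 0.056 m and linear speed of mould_square below 0.01 m/s and angular speed of turntable below 0.05 rad/s and value of joint plunger between 0.011 and 0.0165 m and value of joint plunger_turn above 1.1 rad and contact force between the fingers and plunger_turn below 0.3 N and angle between each of mould_square, mould_round, mould_cone, dish_a, dish_b's own z axis and vertical below 0.1 rad); the robot touches nothing.
It fails at once if the robot touches the turntable or a mould (more than 2 N) (contact force between any of the fingers, the arm and turntable above 2 N or contact force between any of the fingers, the arm and mould_square above 2 N or contact force between any of the fingers, the arm and mould_round above 2 N or contact force between any of the fingers, the arm and mould_cone above 2 N or contact force between any of the fingers, the arm and dish_a above 2 N or contact force between any of the fingers, the arm and dish_b above 2 N).
It fails at once if the lever is forced with more than 45 N (contact force between the fingers and lever above 45 N).
It fails at once if something else on the bench is moved by more than 30 mm (distance of any of tongs, firebrick_a, firebrick_b, ingot, crucible, flux_jar from where it was at the start of the episode above 0.03 m).
It also fails if it takes over 72 s, if anything falls off the work surface, if the arm or the gripper's body presses on something with over 40 N, if the wrist force passes 120 N, or if a joint passes its speed limit or range.

## Working session

There is one attempt and no reset: what is moved stays moved. The work goes in short steps, Python scripts to look and compute and a tool call to move; the robot and the scene stay as the last step left them, time stands still between calls to the robot, and variables do not carry over. Pictures are saved under pics/ and viewed, at most 10 in all, crops included, and the job is handed in when it is done.

Besides the shell and the picture viewer there is one more tool, called after "Emit:" as name(argument=value, ...), one argument or row to a line, values as JSON. jog_arm: Moves the arm, as the interface text tells. Its arguments: {"type":"object","properties":{"targets":{"type":"array","items":{"type":"array","items":{"type":"array","items":{"type":"number"}}}}},"required":["targets"]}

```bash
mkdir -p pics; ls; python3 - <<'E'
from rig import *
import cv2,json
s=observe(); print(s)
for n in("scene","side"):
    p=snapshot(n); cv2.imwrite(f"pics/{n}0.png",p["image"][:,:,::-1]); print(n,p["intrinsics"],p["R"],p["t"])
    for l in("carousel","turntable","lever_grip","tee","mould_square","mould_round","mould_cone","dish_a"):
        print(l,[(round(d["conf"],2),[round(a*b) for a,b in zip(d["extent"],(640,480,640,480))]) for d in search_frame(l,p)[:3]])
E
```

```text
pics
{'time_s': 0.0, 'joints': array([ 1.06990972,  0.47778589,  0.02236212,  1.55644449, -0.01151759,
        1.10929607, -0.08308305]), 'qd': array([ 0.00049628,  0.00015258, -0.00064036, -0.00049893, -0.00037222,
       -0.00253478,  0.00068641]), 'joint_torque': array([-9.20253515e-04, -5.96449864e+01,  1.60775967e+00, -2.81197500e+01,
        1.25712622e-02,  9.52205068e-03, -7.56697318e-06]), 'ee_pos': array([ 258.11977566, -623.06277172,  230.33861428]), 'tool_rot': array([-3.07948985e+00, -6.12706152e-01,  7.49204277e-04]), 'ft_force': array([0.58109171, 0.43263241, 0.1092315 ]), 'moment': array([ 0.00236552, -0.01011799, -0.05487525]), 'gripper_force': 0.0, 'grip_width': 85.464697771456}
scene [[477.19726475   0.         319.81619557]
 [  0.         477.19726475 247.23060137]
 [  0.           0.           1.        ]] [[ 0.83007537  0.55747896 -0.01385931]
 [ 0.40350533 -0.61759506 -0.67509983]
 [-0.3849134   0.55479144 -0.73759619]] [-462.67415741  -75.39802605 1438.41348622]
carousel [(0.93, [251, 232, 458, 412])]
turntable [(0.7, [299, 328, 323, 368]), (0.59, [269, 271, 3
[... 502 characters left out ...]
 -0.00516913]
 [-0.19353184  0.70459852 -0.68270517]
 [ 0.18763863 -0.65643341 -0.73067567]] [ 529.93993599  150.26206276 1361.43427013]
carousel [(0.62, [209, 177, 362, 282]), (0.51, [289, 146, 342, 182])]
turntable [(0.58, [250, 193, 349, 264])]
lever_grip [(0.86, [336, 232, 362, 262]), (0.39, [396, 196, 433, 218])]
tee [(0.54, [212, 172, 364, 283]), (0.47, [300, 227, 323, 235])]
mould_square [(0.71, [365, 171, 384, 191]), (0.56, [314, 192, 341, 217]), (0.56, [378, 218, 405, 244])]
mould_round [(0.95, [293, 186, 318, 207]), (0.3, [314, 190, 337, 216]), (0.17, [338, 233, 361, 263])]
mould_cone [(0.68, [323, 212, 340, 237]), (0.15, [311, 322, 372, 432])]
dish_a [(0.64, [261, 209, 279, 228])]
```

View pics/scene0.png

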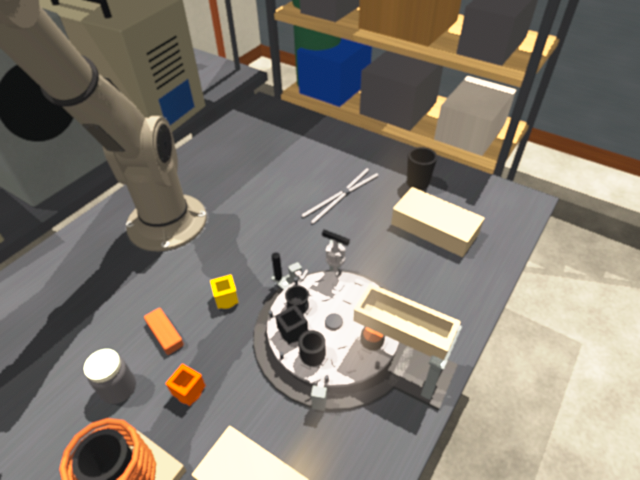

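View pics/side0.png

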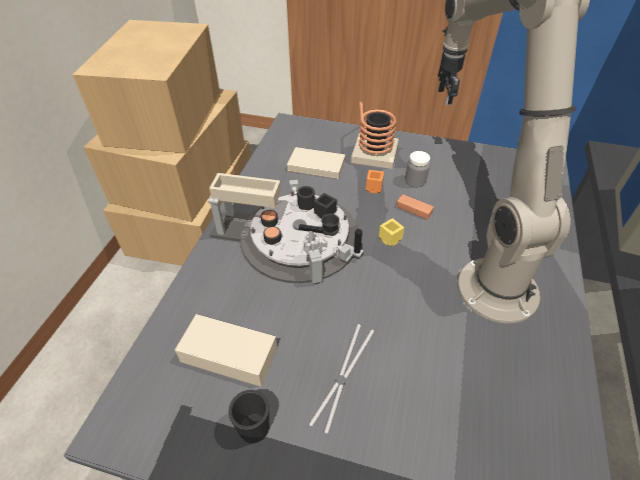

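Candidates for mould_square: black block on the turntable (scene 291,323; side 325,204), yellow look-alike (225,292), orange look-alike (185,385). I choose the black one on the disc. Next, close crops of both views.

```bash
python3 - <<'E'
import cv2
import numpy as np
a=cv2.imread("pics/scene0.png")[220:415,240:470]; b=cv2.imread("pics/side0.png")[165:290,205:370]
a=cv2.resize(a,None,fx=3,fy=3,interpolation=2); b=cv2.resize(b,None,fx=4,fy=4,interpolation=2)
cv2.imwrite("pics/c1.png",a);cv2.imwrite("pics/c2.png",b)
E
```

```text
(no output)
```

View pics/c1.png

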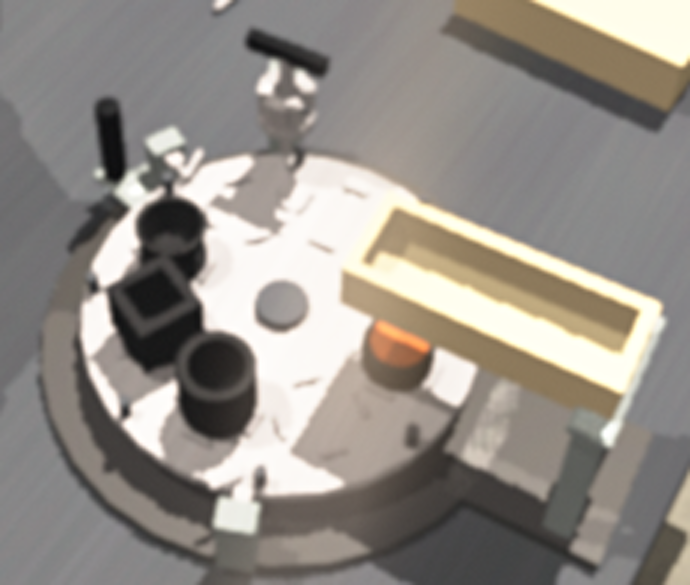

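View pics/c2.png

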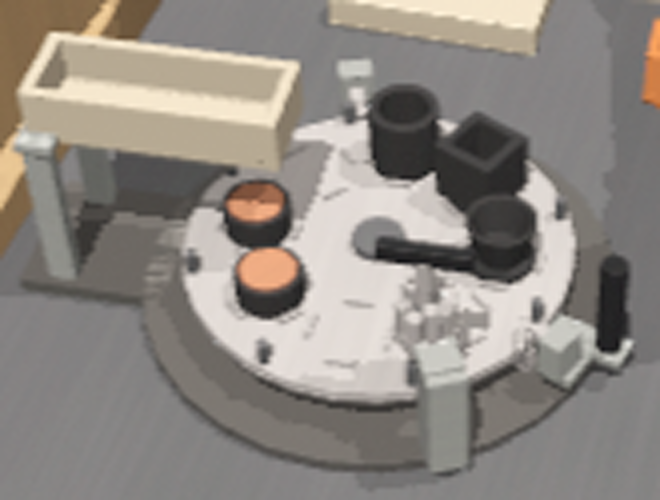

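```bash
cat > h.py <<'E'
import numpy as np
from rig import *
def cams():
    return {n:snapshot(n) for n in("scene","side")}
def proj(c,X):
    Y=np.atleast_2d(X)@np.array(c["R"]).T+c["t"]; Y=Y@np.array(c["intrinsics"]).T
    return Y[:,:2]/Y[:,2:]
def pol(r,deg,z): a=np.radians(deg); return [r*np.cos(a),r*np.sin(a),z]
def W(p,X):
    c,s=np.cos(p[2]),np.sin(p[2]); X=np.atleast_2d(np.array(X,float))
    return X@np.array([[c,s,0],[-s,c,0],[0,0,1]])+[p[0],p[1],0]
E
python3 - <<'E'
from h import *
from scipy.optimize import least_squares
C=cams()
tee=np.array(pol(150,117,184))
P=[tee+[-35,0,0],tee+[35,0,0],pol(205,163,125),pol(205,163,34),[65,37.5,197],[65,-37.5,197],[0,0,52]]
obs={"scene":np.array([(250,38),(326,66),(107,101),(113,176),(388,203),(343,266),(281,304)])/3+[240,220],
"side":np.array([(377,248),(477,259),(613,260),(613,347),(275,128),(300,62),(381,236)])/4+[205,165]}
# disc edge points, z=50
E={"scene":np.array([(82,310),(315,152),(270,495),(130,445)])/3+[240,220],"side":np.array([(183,245),(577,235),(350,401),(250,360)])/4+[205,165]}
def ray(c,uv,z):
    K,R,t=map(np.array,(c["intrinsics"],c["R"],c["t"])); o=-R.T@t
    d=(R.T@np.linalg.inv(K)@np.c_[uv,np.ones(len(uv))].T).T
    return o+d*((z-o[2])/d[:,2])[:,None]
def f(p,full=0):
    r=[];
    for n in C:
        a=(proj(C[n],W(p,P))-obs[n]); 
        e=(np.hypot(*(ray(C[n],E[n],50)[:,:2]-p[:2]).T)-158)/3
        if full: print(n,a.round(1).tolist(),e.round(1))
        r+=[a.ravel(),e]
    return np.concatenate(r)
best=min((least_squares(f,[x,0,y],loss="soft_l1",x_scale=[10,10,.1]) for y in(-1,0,1) for x in (700,)),key=lambda s:s.cost)
p=best.x; print(p,np.degrees(p[2]));f(p,1); np.save("p.npy",p)
for n,X in dict(tee=tee,lever=pol(205,163,34),leverEnd=pol(205,212,34),spout=pol(100,0,130),col=pol(192,117,112)).items(): print(n,W(p,X).round(1))
for a in(-90,-135,-180): print(a,*[proj(C[n],W(p,pol(100,a,80))).round() for n in C])
E
```

```text
[ 6.32264846e+02 -5.12052969e+01  7.78861980e-02] 4.462550427545675
scene [[-0.6, -0.4], [0.1, 0.5], [-0.2, 1.2], [0.6, -0.7], [-0.0, -4.4], [-0.8, -0.1], [0.1, 0.4]] [-0.3  1.1  0.5  2.1]
side [[24.2, 3.1], [-25.4, -3.0], [0.7, 0.7], [-0.9, -0.7], [-0.1, -0.6], [0.1, -0.2], [-0.5, 1.0]] [-0.   0.6  3.  -0.3]
tee [[554.   76.7 184. ]]
lever [[432.2  -6.7  34. ]]
leverEnd [[ 467.4 -173.    34. ]]
spout [[732.  -43.4 130. ]]
col [[532.1 112.6 112. ]]
-90 [[312. 348.]] [[306. 198.]]
-135 [[292. 325.]] [[325. 207.]]
-180 [[297. 298.]] [[330. 223.]]
```

Black block sits at -135° (predicted 292,325 vs seen 291,323; side 325,207 vs 325,204), so 3 strokes are needed. The crops show the T-bar at scene (336,237) and the lever handle at (277,267). Moving above the tee.

Emit:
jog_arm(
  targets=[
    [[1.8,4.3,0.9,0,0,-1.1,1],[1.8,4.3,0.9,0,0,-1.1,1],[1.8,4.3,0.9,0,0,-1.1,1],[1.8,4.3,0.9,0,0,-1.1,1],[1.8,4.3,0.9,0,0,-1.1,1],[1.8,4.3,0.9,0,0,-1.1,1],[1.8,4.3,0.9,0,0,-1.1,1],[1.8,4.3,0.9,0,0,-1.1,1]],
  ],
)

```text
time_s: 2.0
ee_pos: [402.8, -278.2, 303.9]
tool_rot: [3.119, 0.374, 0.001]
ft_force: [0.0, 0.3, -0.7]
grip_width: 85.5
gripper_force: 0.0
```

Emit:
jog_arm(
  targets=[
    [[1.9,4.4,0,0,0,-1.1,1],[1.9,4.4,0,0,0,-1.1,1],[1.9,4.4,0,0,0,-1.1,1],[1.9,4.4,0,0,0,-1.1,1],[1.9,4.4,0,0,0,-1.1,1],[1.9,4.4,0,0,0,-1.1,1],[1.9,4.4,0,0,0,-1.1,1],[0,0,0,0,0,0,1]],
  ],
)

```text
time_s: 3.0
ee_pos: [536.1, 33.0, 303.5]
tool_rot: [-3.135, -0.175, -0.001]
ft_force: [-0.7, -0.8, 0.3]
grip_width: 85.3
gripper_force: 0.0
```

Emit:
jog_arm(
  targets=[
    [[0.6,1.5,-1,0,0,-0.9,1],[0.6,1.5,-1,0,0,-1,1],[0.6,1.4,-1,0,0,0,1],[0,0,-1,0,0,0,1],[0,0,-0.5,0,0,0,1],[0,0,0,0,0,0,1],[0,0,0,0,0,0,1],[0,0,0,0,0,0,1]],
  ],
)

```text
time_s: 4.0
ee_pos: [553.6, 72.2, 258.8]
tool_rot: [3.14, 0.112, 0.001]
ft_force: [-0.3, 0.1, 0.4]
grip_width: 85.5
gripper_force: 0.0
```

```bash
python3 - <<'E'
from h import *
import cv2
p=np.load("p.npy"); w=snapshot("wrist"); s=observe(); print(s["ee_pos"],s["tool_rot"])
im=w["image"][:,:,::-1].copy()
tee=np.array(pol(150,117,184))
q=proj(w,W(p,[tee,tee+[-35,0,0],tee+[35,0,0],pol(205,163,125)]));print(q)
for a in q: cv2.circle(im,tuple(int(round(v)) for v in a),3,(0,255,0),1)
for d in trace("tee",w)[:2]: print(d["conf"],[round(a*b) for a,b in zip(d["extent"],(640,480,640,480))])
cv2.imwrite("pics/w1.png",im)
E
```

```text
[553.5621196   72.25161686 258.68349136] [3.13955939e+00 1.12090877e-01 1.08283253e-03]
[[314.76022764 254.58395539]
 [315.39858766 308.66675595]
 [314.05939366 195.20826898]
 [407.21251702 375.93372879]]
0.87 [309, 198, 326, 315]
```

View pics/w1.png

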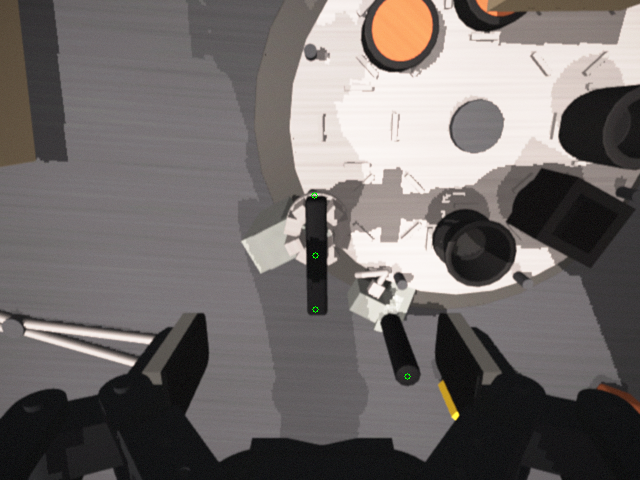

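The wrist view shows the bar centre at (316,256), 1 mm from prediction, between the open fingers. Descending and gripping.

Emit:
jog_arm(
  targets=[
    [[0,0.35,-1,0,0,0.2,1],[0,0,-2,0,0,0,1],[0,0,-2,0,0,0,1],[0,0,-1.6,0,0,0,1],[0,0,-1,0,0,0,1],[0,0,-0.6,0,0,0,1],[0,0,0,0,0,0,1],[0,0,0,0,0,0,1]],
  ],
)

```text
time_s: 5.1
ee_pos: [553.8, 76.0, 176.9]
tool_rot: [-3.139, -0.118, -0.002]
ft_force: [-0.1, -0.6, -0.2]
grip_width: 85.2
gripper_force: 0.0
```

Emit:
jog_arm(
  targets=[
    [[0,0,0,0,0,0,-1],[0,0,0,0,0,0,-1],[0,0,0,0,0,0,-1],[0,0,0,0,0,0,-1],[0,0,0,0,0,0,-1],[0,0,0,0,0,0,-1],[0,0,0,0,0,0,-1],[0,0,0,0,0,0,-1]],
  ],
)

```text
time_s: 6.1
ee_pos: [553.5, 75.4, 176.5]
tool_rot: [3.139, 0.117, 0.0]
ft_force: [-0.7, -4.9, 5.5]
grip_width: 10.6
gripper_force: 60.8
```

Emit:
jog_arm(
  targets=[
    [[0,0,0.4,0,0,0,-1],[0,0,0.4,0,0,0,-1],[0,0,0.4,0,0,0,-1],[0,0,0.4,0,0,0,-1],[0,0,0.4,0,0,0,-1],[0,0,0.2,0,0,0,-1],[0,0,0,0,0,0,-1],[0,0,0,0,0,0,-1]],
  ],
)

```text
time_s: 7.1
ee_pos: [553.2, 75.3, 196.3]
tool_rot: [3.139, 0.118, -0.002]
ft_force: [6.4, -1.8, -14.3]
grip_width: 10.6
gripper_force: 58.4
```

Emit:
jog_arm(
  targets=[
    [[0,0,0.15,0,0,0,-1],[0,0,0,0,0,8,-1],[0,0,0,0,0,8,-1],[0,0,0,0,0,8,-1],[0,0,0,0,0,8,-1],[0,0,0,0,0,8,-1],[0,0,0,0,0,8,-1],[0,0,0,0,0,8,-1]],
  ],
)

```text
time_s: 8.1
ee_pos: [552.6, 76.2, 197.7]
tool_rot: [-2.711, -1.583, 0.002]
ft_force: [4.2, -0.3, -14.8]
grip_width: 10.6
gripper_force: 58.5
```

Emit:
jog_arm(
  targets=[
    [[0,0,0,0,0,8,-1],[0,0,0,0,0,8,-1],[0,0,0,0,0,4,-1],[0,0,0,0,0,0,-1],[0,0,0,0,0,0,-1],[0,0,0,0,0,0,-1],[0,0,0,0,0,0,-1],[0,0,0,0,0,0,-1]],
  ],
)

```text
time_s: 9.1
ee_pos: [552.5, 76.2, 199.5]
tool_rot: [-2.4, -2.025, 0.002]
ft_force: [-0.8, 1.7, -14.4]
grip_width: 10.5
gripper_force: 58.4
```

```bash
python3 - <<'E'
from rig import *
from scipy.spatial.transform import Rotation as R
import numpy as np
s=observe();y=R.from_rotvec(s["tool_rot"]).as_matrix()[:,1];print(s["ee_pos"],np.degrees(np.arctan2(y[1],y[0])),s["ft_force"],s["moment"],s["joints"])
E
```

```text
[552.48627932  76.16461264 199.48435941] -9.68180317185837 [ -0.83670382   1.70037087 -14.35976413] [ 0.46429559  0.17232814 -0.03606534] [ 0.28490751  0.3981102  -0.67188696  1.83574868  0.2885736   1.00872226
 -0.67399613]
```

Emit:
jog_arm(
  targets=[
    [[0,0,-0.2,0,0,0,-1],[0,0,-0.2,0,0,0,-1],[0,0,-0.2,0,0,0,-1],[0,0,-0.2,0,0,0,-1],[0,0,-0.1,0,0,0,-1],[0,0,0,0,0,0,-1],[0,0,0,0,0,0,-1],[0,0,0,0,0,0,-1]],
  ],
)

```text
time_s: 10.1
ee_pos: [552.7, 76.2, 190.6]
tool_rot: [-2.4, -2.026, 0.002]
ft_force: [-4.9, 3.2, -12.3]
grip_width: 10.1
gripper_force: 58.8
```

Emit:
jog_arm(
  targets=[
    [[0,0,-0.1,0,0,0,-1],[0,0,-0.1,0,0,0,-1],[0,0,0,0,0,0,-1],[0,0,0,0,0,0,-1],[0,0,0,0,0,0,-1],[0,0,0,0,0,0,-1],[0,0,0,0,0,0,-1],[0,0,0,0,0,0,-1]],
  ],
)

```text
time_s: 11.1
ee_pos: [552.8, 76.2, 190.1]
tool_rot: [2.401, 2.026, -0.002]
ft_force: [-9.0, 0.8, -1.2]
grip_width: 10.7
gripper_force: 60.4
```

The weight came off at 13.6 mm: the key sits in the notch. Releasing and lifting.

Emit:
jog_arm(
  targets=[
    [[0,0,0,0,0,0,1],[0,0,0,0,0,0,1],[0,0,0,0,0,0,1],[0,0,0,0,0,0,1],[0,0,0,0,0,0,1],[0,0,0,0,0,0,1],[0,0,1,0,0,0,1],[0,0,2,0,0,0,1]],
  ],
)

```text
time_s: 12.1
ee_pos: [553.0, 75.8, 219.0]
tool_rot: [-2.4, -2.025, 0.002]
ft_force: [-0.1, -0.5, -0.1]
grip_width: 85.2
gripper_force: 0.0
```

Emit:
jog_arm(
  targets=[
    [[0,0,2,0,0,0,1],[0,0,2,0,0,0,1],[0,0,2,0,0,-9,1],[0,0,0,0,0,-9,1],[0,0,0,0,0,-9,1],[0,0,0,0,0,-9,1],[0,0,0,0,0,0,1],[0,0,0,0,0,0,1]],
  ],
)

```text
time_s: 13.1
ee_pos: [553.4, 76.0, 279.1]
tool_rot: [2.908, 1.189, 0.001]
ft_force: [0.4, 0.6, -0.1]
grip_width: 85.2
gripper_force: 0.0
```

```bash
python3 - <<'E'
from h import *
import cv2
p=np.load("p.npy"); w=snapshot("wrist"); s=observe(); print(s["ee_pos"],s["tool_rot"])
tee=np.array(pol(150,117,198)); a=np.radians(75); d=35*np.array([np.cos(a),np.sin(a),0])
P=W(p,[tee,tee+d,tee-d])
for n in("wrist","scene","side"):
    c=w if n=="wrist" else snapshot(n)
    print(n,proj(c,P).round(1).tolist())
    im=c["image"][:,:,::-1].copy()
    for q in proj(c,P): cv2.circle(im,tuple(int(round(v)) for v in q),2,(0,255,0),1)
    if n=="wrist": cv2.imwrite("pics/w2.png",im)
E
```

```text
[553.41869148  75.97292752 279.06716868] [2.90814157e+00 1.18828906e+00 4.69807721e-04]
wrist [[321.5, 251.1], [286.6, 204.0], [353.8, 294.8]]
scene [[335.6, 233.2], [345.7, 225.6], [325.3, 241.1]]
side [[311.0, 224.9], [305.2, 233.1], [316.6, 216.9]]
```

View pics/w2.png

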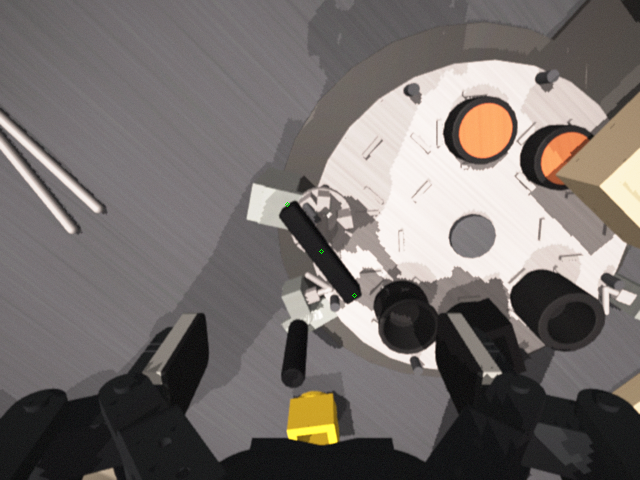

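The bar lies on its predicted parked pose (287,204)-(354,295). Moving over the lever handle.

Emit:
jog_arm(
  targets=[
    [[-1.5,-1,0,0,0,-8,1],[-1.5,-1,0,0,0,-8,1],[-1.5,-1,0,0,0,-8,1],[-1.5,-1,0,0,0,-8,1],[-1.5,-1,0,0,0,-8,1],[-1.5,-1,0,0,0,-8,1],[-1.5,-1,0,0,0,-8,1],[-1.4,-1.2,0,0,0,-0.8,1]],
  ],
)

```text
time_s: 14.25
ee_pos: [433.8, -6.4, 278.9]
tool_rot: [3.123, -0.339, 0.0]
ft_force: [-0.1, -0.2, 0.3]
grip_width: 85.3
gripper_force: 0.0
```

Emit:
jog_arm(
  targets=[
    [[0,0,-2,0,0,0,1],[0,0,-2,0,0,0,1],[0,0,-2,0,0,0,1],[0,0,-2,0,0,0,1],[0,0,-2,0,0,0,1],[0,0,0,0,0,0,1],[0,0,0,0,0,0,1],[0,0,0,0,0,0,1]],
  ],
)

```text
time_s: 15.25
ee_pos: [435.0, -6.1, 179.7]
tool_rot: [-3.123, 0.341, -0.003]
ft_force: [0.5, -0.0, 0.2]
grip_width: 85.3
gripper_force: 0.0
```

```bash
cat >> h.py <<'E'
def rep():
    from scipy.spatial.transform import Rotation as Ro
    p=np.load("p.npy"); s=observe(); M=Ro.from_rotvec(s["tool_rot"]).as_matrix(); y=M[:,1]; e=s["ee_pos"]
    d=e[:2]-p[:2]
    print("t",s["time_s"],"pos",e.round(1),"tilt",M[:2,2].round(3),"y",round(np.degrees(np.arctan2(y[1],y[0])),1),"r",np.hypot(*d).round(1),"ang",round(np.degrees(np.arctan2(d[1],d[0])-p[2])%360,1),"F",s["ft_force"].round(1),"w",s["grip_width"])
E
python3 - <<'E'
from h import *
import cv2
rep(); p=np.load("p.npy"); w=snapshot("wrist"); print(proj(w,W(p,[pol(205,163,125),pol(205,163,90)])).round())
d=trace("lever_grip",w)
print([(x["conf"],[round(a*b) for a,b in zip(x["extent"],(640,480,640,480))]) for x in d])
cv2.imwrite("pics/w3.png",w["image"][:,:,::-1])
E
```

```text
t 15.25 pos [435.   -6.1 179.7] tilt [ 0.002 -0.   ] y -102.5 r 202.4 ang 162.7 F [ 0.5 -0.   0.2] w 85.28461921163671
[[325. 273.]
 [325. 251.]]
[(0.94, [242, 145, 346, 289])]
```

View pics/w3.png

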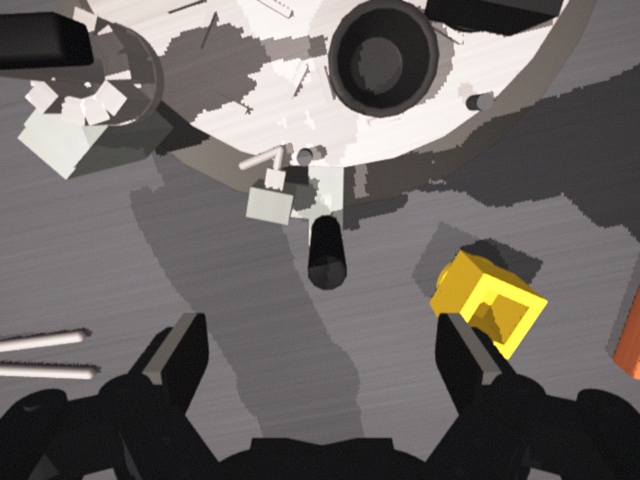

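The handle top is at (327,272), as predicted and centred between the fingers; the yellow look-alike (490,300) is lower than the fingertips will go. Descending, caging the handle loosely.

Emit:
jog_arm(
  targets=[
    [[0,0,-2,0,0,0,1],[0,0,-2,0,0,0,1],[0,0,-2,0,0,0,1],[0,0,-1.8,0,0,0,1],[0,0,-1,0,0,0,1],[0,0,0,0,0,0,1],[0,0,0,0,0,0,-0.3],[0,0,0,0,0,0,-0.3]],
  ],
)

```text
time_s: 16.35
ee_pos: [434.9, -6.1, 91.4]
tool_rot: [-3.123, 0.342, -0.002]
ft_force: [0.4, 0.4, -0.1]
grip_width: 51.6
gripper_force: 0.0
```

Emit:
jog_arm(
  targets=[
    [[0,0,0,0,0,0,-0.3],[0,0,0,0,0,0,-0.3],[0,0,0,0,0,0,-0.3],[0,0,0,0,0,0,-0.3],[0,0,0,0,0,0,-0.3],[0,0,0,0,0,0,-0.3],[0,0,0,0,0,0,-0.3],[0,0,0,0,0,0,-0.3]],
  ],
)

```text
time_s: 17.35
ee_pos: [434.4, -6.1, 90.8]
tool_rot: [3.123, -0.342, 0.0]
ft_force: [0.3, -0.2, -0.4]
grip_width: 29.6
gripper_force: 0.0
```

```bash
python3 - <<'E'
from h import *
rep()
p=np.load("p.npy")
for a in np.arange(163,216,3.5): print(a,W(p,pol(203,a,0))[0,:2].round(1), (W(p,pol(203,a+3.5,0))-W(p,pol(203,a,0)))[0,:2].round(1)/10)
E
```

```text
t 17.35 pos [434.4  -6.1  90.8] tilt [ 0. -0.] y -102.5 r 202.9 ang 162.7 F [ 0.3 -0.2 -0.4] w 29.59406798746761
163.0 [434.1  -7.1] [-0.23 -1.22]
166.5 [431.8 -19.3] [-0.16 -1.23]
170.0 [430.2 -31.6] [-0.08 -1.24]
173.5 [429.4 -44. ] [-0.01 -1.24]
177.0 [429.3 -56.4] [ 0.07 -1.24]
180.5 [430.  -68.8] [ 0.14 -1.23]
184.0 [431.5 -81.1] [ 0.22 -1.22]
187.5 [433.7 -93.3] [ 0.29 -1.2 ]
191.0 [ 436.6 -105.3] [ 0.37 -1.18]
194.5 [ 440.3 -117.2] [ 0.44 -1.16]
198.0 [ 444.7 -128.8] [ 0.51 -1.13]
201.5 [ 449.8 -140.1] [ 0.58 -1.1 ]
205.0 [ 455.5 -151.1] [ 0.64 -1.06]
208.5 [ 461.9 -161.7] [ 0.71 -1.02]
212.0 [ 469.  -171.8] [ 0.77 -0.97]
215.5 [ 476.7 -181.6] [ 0.82 -0.93]
```

Emit:
jog_arm(
  targets=[
    [[-0.23,-1.22,0,0,0,3.5,-0.3],[-0.16,-1.23,0,0,0,3.5,-0.3],[-0.08,-1.24,0,0,0,3.5,-0.3],[-0.01,-1.24,0,0,0,3.5,-0.3],[0.07,-1.24,0,0,0,3.5,-0.3],[0.14,-1.23,0,0,0,3.5,-0.3],[0.22,-1.22,0,0,0,3.5,-0.3],[0.29,-1.2,0,0,0,3.5,-0.3]],
  ],
)

```text
time_s: 18.35
ee_pos: [435.9, -103.0, 90.7]
tool_rot: [-3.11, -0.429, 0.003]
ft_force: [-2.2, 5.7, 4.8]
grip_width: 29.9
gripper_force: 3.3
```

Emit:
jog_arm(
  targets=[
    [[0.37,-1.18,0,0,0,3.5,-0.3],[0.44,-1.16,0,0,0,3.5,-0.3],[0.51,-1.13,0,0,0,3.5,-0.3],[0.58,-1.1,0,0,0,3.5,-0.3],[0.64,-1.06,0,0,0,3.5,-0.3],[0.35,-0.51,0,0,0,1.7,-0.3],[0,0,0,0,0,0,-0.3],[0,0,0,0,0,0,-0.3]],
  ],
)

```text
time_s: 19.35
ee_pos: [463.8, -164.6, 90.2]
tool_rot: [-2.996, -0.937, 0.005]
ft_force: [-4.9, 4.3, 3.5]
grip_width: 29.6
gripper_force: 2.7
```

```bash
python3 - <<'E'
from h import *
rep()
E
```

```text
t 19.35 pos [ 463.8 -164.6   90.2] tilt [-0.004  0.001] y -55.3 r 203.1 ang 209.5 F [-4.9  4.3  3.5] w 29.638681312967638
```

Emit:
jog_arm(
  targets=[
    [[0.21,-0.28,0,0,0,1,-0.3],[0.21,-0.28,0,0,0,1,-0.3],[0.21,-0.28,0,0,0,1,-0.3],[0.1,-0.14,0,0,0,0.5,-0.3],[0,0,0,0,0,0,-0.3],[0,0,0,0,0,0,-0.3],[0,0,0,0,0,0,-0.3],[0,0,0,0,0,0,-0.3]],
  ],
)

```text
time_s: 20.35
ee_pos: [470.6, -174.0, 90.2]
tool_rot: [-2.965, -1.028, 0.007]
ft_force: [-5.5, 4.5, 4.1]
grip_width: 30.2
gripper_force: 3.6
```

```bash
python3 - <<'E'
from h import *
rep()
E
```

```text
t 20.35 pos [ 470.6 -174.    90.2] tilt [-0.005  0.002] y -51.8 r 203.1 ang 212.8 F [-5.5  4.5  4.1] w 30.166963571152802
```

Emit:
jog_arm(
  targets=[
    [[0.11,-0.14,0,0,0,0.5,-0.3],[0.11,-0.14,0,0,0,0.5,-0.3],[0.11,-0.14,0,0,0,0.5,-0.3],[0,0,0,0,0,0,-0.3],[0,0,0,0,0,0,-0.3],[0,0,0,0,0,0,-0.3],[0,0,0,0,0,0,-0.3],[0,0,0,0,0,0,-0.3]],
  ],
)

```text
time_s: 21.35
ee_pos: [471.4, -174.7, 90.0]
tool_rot: [-2.946, -1.068, 0.013]
ft_force: [-14.0, 14.0, 15.0]
grip_width: 29.7
gripper_force: 10.1
```

```bash
python3 - <<'E'
from h import *
rep()
E
```

```text
t 21.35 pos [ 471.4 -174.7   90. ] tilt [-0.011  0.005] y -50.1 r 202.8 ang 213.1 F [-14.  14.  15.] w 29.694501183591935
```

Emit:
jog_arm(
  targets=[
    [[-0.33,0.42,0,0,0,-1.5,-0.3],[-0.73,0.98,0,0,0,-3.5,-0.3],[-0.35,0.51,0,0,0,-1.7,-0.3],[-0.64,1.06,0,0,0,-3.5,-0.3],[-0.58,1.1,0,0,0,-3.5,-0.3],[-0.51,1.13,0,0,0,-3.5,-0.3],[-0.44,1.16,0,0,0,-3.5,-0.3],[-0.37,1.18,0,0,0,-3.5,-0.3]],
  ],
)

```text
time_s: 22.35
ee_pos: [436.1, -102.8, 90.4]
tool_rot: [-3.112, -0.422, 0.001]
ft_force: [-0.0, 3.7, -1.9]
grip_width: 29.9
gripper_force: 1.8
```

Emit:
jog_arm(
  targets=[
    [[-0.29,1.2,0,0,0,-3.5,-0.3],[-0.22,1.22,0,0,0,-3.5,-0.3],[-0.14,1.23,0,0,0,-3.5,-0.3],[-0.07,1.24,0,0,0,-3.5,-0.3],[0.01,1.24,0,0,0,-3.5,-0.3],[0.08,1.24,0,0,0,-3.5,-0.3],[0.16,1.23,0,0,0,-3.5,-0.3],[0.23,1.22,0,0,0,-3.5,-0.3]],
  ],
)

```text
time_s: 23.35
ee_pos: [434.6, -5.5, 90.9]
tool_rot: [-3.122, 0.345, -0.001]
ft_force: [0.9, 0.3, -0.1]
grip_width: 29.8
gripper_force: 0.0
```

```bash
python3 - <<'E'
from h import *
import cv2
rep(); w=snapshot("scene"); cv2.imwrite("pics/s2.png",cv2.resize(w["image"][220:415,240:470,::-1],None,fx=3,fy=3,interpolation=2))
rep()
E
```

```text
t 23.35 pos [434.6  -5.5  90.9] tilt [0. 0.] y -102.6 r 202.9 ang 162.5 F [ 0.9  0.3 -0.1] w 29.8143801406437
t 23.4 pos [434.7  -4.5  90.9] tilt [0. 0.] y -102.6 r 203.0 ang 162.2 F [ 0.4 -1.9 -1.4] w 29.95503271327136
```

View pics/s2.png

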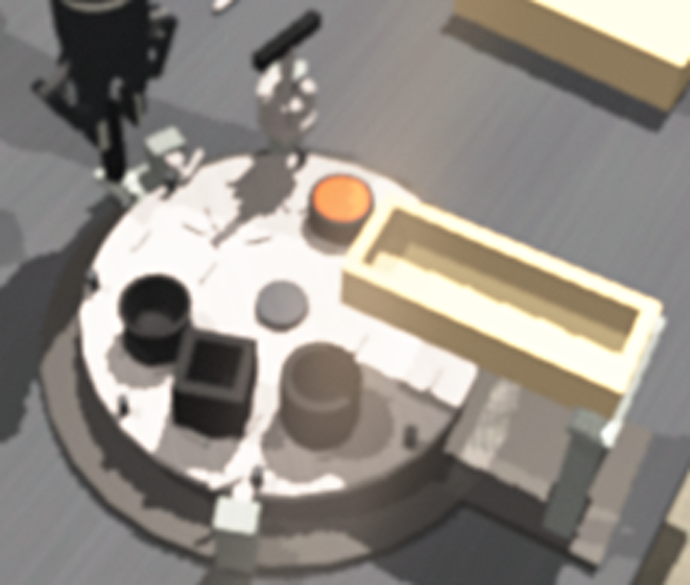

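The crop shows the table advanced one place (square at (215,380) in the crop, tee parked, dish_a emerging past the trough). Second stroke.

Emit:
jog_arm(
  targets=[
    [[-0.23,-1.22,0,0,0,3.5,-0.3],[-0.16,-1.23,0,0,0,3.5,-0.3],[-0.08,-1.24,0,0,0,3.5,-0.3],[-0.01,-1.24,0,0,0,3.5,-0.3],[0.07,-1.24,0,0,0,3.5,-0.3],[0.14,-1.23,0,0,0,3.5,-0.3],[0.22,-1.22,0,0,0,3.5,-0.3],[0.29,-1.2,0,0,0,3.5,-0.3]],
  ],
)

```text
time_s: 24.4
ee_pos: [435.9, -103.3, 90.7]
tool_rot: [-3.11, -0.43, 0.002]
ft_force: [-2.0, 7.0, 5.1]
grip_width: 29.8
gripper_force: 3.3
```

Emit:
jog_arm(
  targets=[
    [[0.37,-1.18,0,0,0,3.5,-0.3],[0.44,-1.16,0,0,0,3.5,-0.3],[0.51,-1.13,0,0,0,3.5,-0.3],[0.58,-1.1,0,0,0,3.5,-0.3],[0.64,-1.06,0,0,0,3.5,-0.3],[0.35,-0.51,0,0,0,1.7,-0.3],[0.37,-0.49,0,0,0,1.75,-0.3],[0.36,-0.49,0,0,0,1.75,-0.3]],
  ],
)

```text
time_s: 25.4
ee_pos: [470.6, -174.3, 90.2]
tool_rot: [-2.964, -1.031, 0.006]
ft_force: [-7.8, 8.7, 5.9]
grip_width: 30.1
gripper_force: 6.3
```

Emit:
jog_arm(
  targets=[
    [[0.11,-0.14,0,0,0,0.5,-0.3],[0.11,-0.14,0,0,0,0.5,-0.3],[0.11,-0.14,0,0,0,0.5,-0.3],[0,0,0,0,0,0,-0.3],[0,0,0,0,0,0,-0.3],[0,0,0,0,0,0,-0.3],[0,0,0,0,0,0,-0.3],[0,0,0,0,0,0,-0.3]],
  ],
)

```text
time_s: 26.4
ee_pos: [471.3, -174.8, 90.0]
tool_rot: [-2.945, -1.069, 0.013]
ft_force: [-13.6, 14.4, 14.8]
grip_width: 30.0
gripper_force: 10.3
```

```bash
python3 - <<'E'
from h import *
rep()
E
```

```text
t 26.4 pos [ 471.3 -174.8   90. ] tilt [-0.01   0.005] y -50.1 r 202.9 ang 213.1 F [-13.6  14.4  14.8] w 30.035373539413314
```

Same end-stop feel. Return, then third stroke.

Emit:
jog_arm(
  targets=[
    [[-0.33,0.42,0,0,0,-1.5,-0.3],[-0.73,0.98,0,0,0,-3.5,-0.3],[-0.35,0.51,0,0,0,-1.7,-0.3],[-0.64,1.06,0,0,0,-3.5,-0.3],[-0.58,1.1,0,0,0,-3.5,-0.3],[-0.51,1.13,0,0,0,-3.5,-0.3],[-0.44,1.16,0,0,0,-3.5,-0.3],[-0.37,1.18,0,0,0,-3.5,-0.3]],
  ],
)

```text
time_s: 27.4
ee_pos: [436.0, -103.0, 90.4]
tool_rot: [-3.112, -0.423, 0.001]
ft_force: [0.5, 3.4, -1.4]
grip_width: 30.3
gripper_force: 1.8
```

Emit:
jog_arm(
  targets=[
    [[-0.29,1.2,0,0,0,-3.5,-0.3],[-0.22,1.22,0,0,0,-3.5,-0.3],[-0.14,1.23,0,0,0,-3.5,-0.3],[-0.07,1.24,0,0,0,-3.5,-0.3],[0.01,1.24,0,0,0,-3.5,-0.3],[0.08,1.24,0,0,0,-3.5,-0.3],[0.16,1.23,0,0,0,-3.5,-0.3],[0.23,1.22,0,0,0,-3.5,-0.3]],
  ],
)

```text
time_s: 28.4
ee_pos: [434.6, -5.8, 90.9]
tool_rot: [-3.123, 0.343, -0.001]
ft_force: [0.3, 0.9, -0.1]
grip_width: 30.0
gripper_force: 0.0
```

```bash
python3 - <<'E'
from h import *
rep(); p=np.load("p.npy"); w=snapshot("scene"); rep()
print([(round(x["conf"],2),[round(a*b) for a,b in zip(x["extent"],(640,480,640,480))]) for x in search_frame("mould_square",w)])
for a in (-135,-90,-45,0): print(a,proj(w,W(p,pol(100,a,80))).round())
E
```

```text
t 28.4 pos [434.6  -5.8  90.9] tilt [0. 0.] y -102.6 r 202.9 ang 162.6 F [ 0.3  0.9 -0.1] w 29.954134243541173
t 28.45 pos [434.7  -4.6  90.9] tilt [0. 0.] y -102.6 r 203.0 ang 162.3 F [ 1.1 -0.5 -1.3] w 29.410056020450746
[(0.8, [332, 329, 364, 371]), (0.8, [166, 365, 204, 404]), (0.56, [209, 277, 239, 306]), (0.32, [271, 269, 397, 388])]
-135 [[292. 325.]]
-90 [[312. 348.]]
-45 [[347. 352.]]
0 [[373. 333.]]
```

Square is at -45° (348,350). Third stroke.

Emit:
jog_arm(
  targets=[
    [[-0.23,-1.22,0,0,0,3.5,-0.3],[-0.16,-1.23,0,0,0,3.5,-0.3],[-0.08,-1.24,0,0,0,3.5,-0.3],[-0.01,-1.24,0,0,0,3.5,-0.3],[0.07,-1.24,0,0,0,3.5,-0.3],[0.14,-1.23,0,0,0,3.5,-0.3],[0.22,-1.22,0,0,0,3.5,-0.3],[0.29,-1.2,0,0,0,3.5,-0.3]],
  ],
)

```text
time_s: 29.5
ee_pos: [436.0, -103.7, 90.8]
tool_rot: [-3.11, -0.431, 0.002]
ft_force: [-1.8, 5.7, 4.3]
grip_width: 29.9
gripper_force: 3.2
```

Emit:
jog_arm(
  targets=[
    [[0.37,-1.18,0,0,0,3.5,-0.3],[0.44,-1.16,0,0,0,3.5,-0.3],[0.51,-1.13,0,0,0,3.5,-0.3],[0.58,-1.1,0,0,0,3.5,-0.3],[0.64,-1.06,0,0,0,3.5,-0.3],[0.35,-0.51,0,0,0,1.7,-0.3],[0.37,-0.49,0,0,0,1.75,-0.3],[0.36,-0.49,0,0,0,1.75,-0.3]],
  ],
)

```text
time_s: 30.5
ee_pos: [470.7, -174.6, 90.3]
tool_rot: [-2.964, -1.032, 0.006]
ft_force: [-7.7, 10.7, 7.1]
grip_width: 30.2
gripper_force: 7.3
```

Emit:
jog_arm(
  targets=[
    [[0.11,-0.14,0,0,0,0.5,-0.3],[0.11,-0.14,0,0,0,0.5,-0.3],[0.11,-0.14,0,0,0,0.5,-0.3],[0,0,0,0,0,0,-0.3],[0,0,0,0,0,0,-0.3],[0,0,0,0,0,0,-0.3],[0,0,0,0,0,0,-0.3],[0,0,0,0,0,0,-0.3]],
  ],
)

```text
time_s: 31.5
ee_pos: [471.3, -175.0, 90.1]
tool_rot: [-2.944, -1.071, 0.012]
ft_force: [-14.2, 16.3, 16.3]
grip_width: 29.9
gripper_force: 10.6
```

Emit:
jog_arm(
  targets=[
    [[-0.33,0.42,0,0,0,-1.5,-0.3],[-0.73,0.98,0,0,0,-3.5,-0.3],[-0.35,0.51,0,0,0,-1.7,-0.3],[-0.64,1.06,0,0,0,-3.5,-0.3],[-0.58,1.1,0,0,0,-3.5,-0.3],[-0.51,1.13,0,0,0,-3.5,-0.3],[-0.44,1.16,0,0,0,-3.5,-0.3],[-0.37,1.18,0,0,0,-3.5,-0.3]],
  ],
)

```text
time_s: 32.5
ee_pos: [435.9, -103.5, 90.4]
tool_rot: [-3.112, -0.424, 0.001]
ft_force: [0.1, 3.2, -1.8]
grip_width: 30.1
gripper_force: 1.8
```

Emit:
jog_arm(
  targets=[
    [[-0.29,1.2,0,0,0,-3.5,-0.3],[-0.22,1.22,0,0,0,-3.5,-0.3],[-0.14,1.23,0,0,0,-3.5,-0.3],[-0.07,1.24,0,0,0,-3.5,-0.3],[0.01,1.24,0,0,0,-3.5,-0.3],[0.08,1.24,0,0,0,-3.5,-0.3],[0.16,1.23,0,0,0,-3.5,-0.3],[0.23,1.22,0,0,0,-3.5,-0.3]],
  ],
)

```text
time_s: 33.5
ee_pos: [434.5, -6.2, 90.9]
tool_rot: [-3.123, 0.343, -0.001]
ft_force: [0.1, -0.1, 0.3]
grip_width: 30.0
gripper_force: 0.0
```

Emit:
jog_arm(
  targets=[
    [[0,0,0,0,0,0,1],[0,0,0,0,0,0,1],[0,0,0,0,0,0,1],[0,0,0,0,0,0,1],[0,0,0,0,0,0,1],[0,0,1,0,0,0,1],[0,0,2,0,0,0,1],[0,0,3,0,0,0,1]],
  ],
)

```text
time_s: 34.5
ee_pos: [433.8, -6.0, 151.5]
tool_rot: [-3.123, 0.341, 0.002]
ft_force: [1.1, 0.5, 0.2]
grip_width: 84.9
gripper_force: 0.0
```

Emit:
jog_arm(
  targets=[
    [[0,0,3,0,0,0,1],[0,0,3,0,0,0,1],[0,0,3,0,0,0,1],[0,0,2,0,0,0,1],[0,0,0,0,0,0,1],[0,0,0,0,0,0,1],[0,0,0,0,0,0,1],[0,0,0,0,0,0,1]],
  ],
)

```text
time_s: 35.5
ee_pos: [434.0, -6.1, 260.1]
tool_rot: [3.123, -0.342, -0.002]
ft_force: [-1.1, 0.4, 0.1]
grip_width: 85.3
gripper_force: 0.0
```

```bash
python3 - <<'E'
from h import *
import cv2
rep(); p=np.load("p.npy"); w=snapshot("scene"); s=snapshot("side")
for c in(w,s):
    print([(round(x["conf"],2),[round(a*b) for a,b in zip(x["extent"],(640,480,640,480))]) for x in search_frame("mould_square",c)])
    print(proj(c,W(p,pol(100,0,80))).round())
a=cv2.resize(w["image"][220:415,240:470],(460,390)); b=cv2.resize(s["image"][165:290,205:370],(330,250))
o=np.zeros((390,790,3),np.uint8); o[:,:460]=a; o[:250,460:]=b; cv2.imwrite("pics/end.png",o[:,:,::-1])
E
```

```text
t 35.5 pos [434.   -6.1 260.1] tilt [-0.001  0.   ] y -102.5 r 203.4 ang 162.7 F [-1.1  0.4  0.1] w 85.34676109178436
[(0.91, [210, 276, 239, 310]), (0.81, [165, 365, 206, 406]), (0.78, [360, 325, 385, 353]), (0.54, [268, 269, 400, 388])]
[[373. 333.]]
[(0.8, [380, 216, 402, 244]), (0.8, [364, 172, 383, 194]), (0.75, [259, 207, 279, 220]), (0.65, [397, 195, 432, 220]), (0.43, [322, 218, 340, 236])]
[[269. 215.]]
```

View pics/end.png

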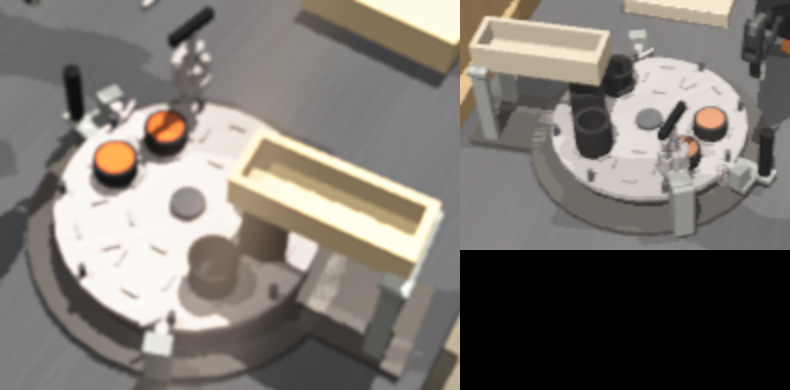

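The final view shows the square mould under the trough at (262,235), the cone one place behind it, the round one past it, and the tee still parked. Handing in.

```bash
python3 -c "
from rig import *
print(sign_off())"
```

```text
the job is handed in; nothing more can be done
None
```

The plunger is parked in its rest notch and, after three full lever strokes, the last images show the square mould under the spout; I handed the job in, but the sign-off returned no verdict.

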